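Hold a round flask down on the press-to-run mixer

ROBOT

A 6-joint arm with a two-finger parallel gripper is mounted at the origin on the work surface. World frame = base frame: x ahead of the robot, y to its left, z up, the work surface at z = 0. Lengths are in m, angles in rad, forces in N, time in s.
With the tool pointing down it reaches from about 0.25 to 0.725 m from the base axis. Payload 9.7 kg.
Tool frame: the origin (TCP) lies on the centre line of the jaws, within the pads' length; the fingertips stand 22 mm ahead of it and the grasp point (between the pads) lies 3 mm ahead of it; x points along the fingers, z is the direction in which the jaws open and shut, and the axes are right-handed (so a half turn about x gives the same grasp; the last joint's range is limited). The gripper opens to 85 mm and grips with 20 to 120 N. Pads are 22 mm wide; open, the fingers measure 114 mm over their backs; the gripper's body (76 mm by 85 mm) begins 54 mm behind the grasp point. The pads swing forward as they close: fully open they stand 13 mm farther back than shut.
Start: joints at [-1.293, 0.087, 0.176, 1.66, 0, 1.571], TCP at [0.151, -0.529, 0.253] pointing down, gripper open.
Joint ranges: [-3.13, 3.13], [-0.85, 1.81], [-1.15, 1.24], [-2.2, 2.28], [-1.44, 1.52], [-3.14, 3.14]. Speed limits (rad/s): [2.22, 2.22, 2.57, 3.14, 3.14, 3.14].

INTERFACE

Orientations are given as [roll, pitch, yaw] about the fixed x, y, z axes, in that order (R = Rz(yaw) Ry(pitch) Rx(roll)).
In Python, from station import readout, vision, job_done gives the robot as it stands. The module is installed in compiled form; this text tells all that it offers.
- The arm moves only by the shell command python3 -m creep 'ROWS'. ROWS is JSON, a list that holds one entry, the list of rows, each a list of 5 numbers: the opening, from -1 (shut) to 1 (fully open), then the shift along the world's x, y, z in mm, then the turn about the world's z in rad. In form: [[[gripper, dx, dy, dz, spin], ...]]. A call has 1 to 20 rows; each row shifts and turns the commanded pose from where the row before left it; what a row does not reach is not made up. A row lasts 1/10 s, in which the tool goes at most 50 mm and 8.59 degrees, less where a joint would pass 70% of its speed; a pose out of reach is approached as far as the arm can. A call is refused whole if a number of a shift passes 50 or a number of a turn 0.15, either way. A call with a gripper value outside its range is refused whole. The fingers move at their own pace and stop on an object; the grip force is fixed at half the most. Time passes only in rows, so rows that do not move let the fingers close. It gives the time, the measured TCP pose, the force and the opening at its end, in the units of the state.
- readout.get_state(): the state, without advancing time (a new reading comes with each control period).
- vision.snapshot(name): name is "scene" or "top" or "wrist"; returns a dict with "pixels" (400x640x3 uint8, blue, green, red), "fx", "fy", "cx", "cy" (pixels), "view" (4x4, takes a point from world to camera coordinates). Camera axes: x right, y down, z forward; pixel columns grow to the right and rows downward; lengths in m; the calibration is good to about 2 mm. A picture is of the moment at which its call begins. There is no depth.
- job_done(): hands the job in, once; it reports no verdict.
The state is a dict: "clock": time; "joint_positions": joint angles; "qd": joint speeds; "joint_efforts": joint torques, N m; "position": TCP position; "orientation": TCP orientation; "ft_force": force on the tool from outside, world axes, zero at the start; "moment": the same for the moment, N m; "gripper_width": finger opening in m.
Only numpy, scipy, OpenCV 4.12 (cv2) and the standard library are available. Lean on these libraries where they do the work, as an engineer would, in place of code of your own. Each camera call takes 0.05 s, during which the arm holds its last target. There are 200 camera calls.

TASK

The mixer runs only while a flask is held down in its sprung ring, but someone has parked the steel funnel there: first hang the funnel by its arch handle across both prongs of the hook stand and let go of it. Then take the round-bottom flask from its cork ring, seat it upright in the mixer's ring and press it fully down against the springs; finish while still holding it pressed down, with the fingers on the flask only. Keep the flask upright throughout and leave everything else on the bench undisturbed.

Things in the scene. Friction and masses are not known exactly. Their poses are not given: they have to be found in the camera images.
- mixer: press-to-run laboratory mixer, fixed to the bench: round white housing 156 mm diameter, 50 mm high, origin at the centre of its underside on the bench (z up). Above it, on its axis, stands the sprung black ring cradle.
- cradle_seat (a point): centre of the top face of the sprung ring cradle; moves with the ring. Round-section ring, 88 mm outer, 60 mm inner diameter, 14 mm thick; its top is 105 mm above the bench when free, with 41 mm of open space below the ring down to the housing.
- cradle (a joint): how far the ring is pressed down, m: 0 = free (up), 0.026 = down on its stop. Springs: about 5 N to start it moving, about 14 N at the stop; it springs up again when let go. The weight of the flask or funnel alone does not move it.
- funnel: steel funnel with rigid arch handle, parked in the ring at the start, 0.10 to 0.20 kg. Origin at the lower end of its 18 mm stem, z up. Cone from 18 mm diameter at z = 18 mm to 104 mm at the rim (z = 65 mm). The arch stands in its y-z plane: legs at y = +-52 mm, straight level top bar along y at z = 130 mm, round bar 8 mm, in its middle a flat black grip 10 (x) x 40 (y) x 16 (z) mm.
- funnel_grip (a point): middle of the black grip on the funnel handle's top bar (on the bar's centre line), 130 mm above the funnel's origin; the bar runs along the funnel's y axis and there is 61 mm of clear height below it down to the rim.
- stand: fixed steel stand, two-prong hook. Origin at bench level under the 16 mm post; base 120 x 140 mm, 12 mm thick; nothing over 202 mm high. Two level 8 mm prongs at y = +-30 mm run from the post to the stand's -x, tops 184 mm high, straight to x = -115 mm, tips turned up to x = -131 mm, 202 mm high. A bar laid across both (along y) hangs; enter from -x; 52 mm free between prongs for fingers.
- stand_hang (a point): point midway between the prongs at the height of their tops, 85 mm from the post: good place for the handle bar, whose centre line then lies 4 mm higher.
- flask: round-bottom green glass flask, white stopper, 0.15 to 0.29 kg, in a cork ring at the start. Origin at the lowest point of the bulb, z up along the neck. Bulb: 84 mm sphere centred at z = 42 mm; neck 26 mm diameter, z = 83 to 144 mm; lip 34 mm, z = 144 to 150 mm; stopper 30 mm, top at z = 164 mm.
- flask_bulb (a point): centre of the flask's bulb; when seated in the ring cradle it lies 26 mm above point cradle_seat.
- cork_ring: fixed cork ring in which the flask starts: 104 mm outer, 60 mm inner diameter (70 mm at the mouth), 30 mm high, origin at the centre of its underside.
- bottle_a: bystander to leave alone: teal PET bottle, 66 mm diameter, 205 mm high; origin at the centre of its underside.
- bottle_b: bystander to leave alone: second teal PET bottle, same as bottle_a; origin at the centre of its underside.
- cone_flask: bystander to leave alone: conical flat-bottomed green glass flask, foot 84 mm diameter, neck 28 mm, 135 mm high; origin at the centre of its underside.
- beaker: bystander to leave alone: open steel beaker, 64 mm diameter, 75 mm high; origin at the centre of its underside.
- small_funnel: bystander to leave alone: small yellow plastic funnel without handle, standing mouth down, 84 mm diameter, 80 mm high; origin at the centre of its underside.
- jug: bystander to leave alone: white jug, 116 mm diameter, 140 mm high, handle on its +y side; origin at the centre of its underside.
- wash_bottle: bystander to leave alone: white wash bottle with yellow cap, 66 mm diameter, 170 mm high; origin at the centre of its underside.

How it is judged:
On the way, in this order (a step that is already met when the one before it is completed fails the run):
1. the funnel hangs by its handle on the hook stand, let go (contact force between funnel and stand above 0.4 N and z of funnel_grip in the frame of stand above 0.18 m and x of funnel_grip in the frame of stand between -0.13 and -0.02 m and y of funnel_grip in the frame of stand between -0.03 and 0.03 m and angle between funnel's own z axis and vertical below 0.35 rad and contact force between each of the arm, the fingers and funnel below 0.1 N and linear speed of funnel below 0.05 m/s), for 0.2 s.
2. the flask is seated upright in the ring and held pressed down (horizontal distance between flask_bulb and cradle_seat below 0.008 m and z of flask_bulb in the frame of cradle_seat between 0.019 and 0.033 m and angle between flask's own z axis and vertical below 0.25 rad and value of joint cradle above 0.02 m and contact force between flask and mixer above 7 N and contact force between the fingers and flask above 2 N and contact force between each of the fingers, the arm and mixer below 0.5 N), for 0.2 s.
At the end, for the whole second after the job is handed in: Funnel hangs still on both prongs, grip over 180 mm high, midway within 30 mm, upright within 0.35 rad, untouched. Flask bulb within 8 mm of the ring axis, 19-33 mm above it, upright within 0.25 rad, fingers on it (over 2 N); ring down over 20 of 26 mm (over 7 N); mixer untouched (all of step 1 and all of step 2); the arm keeps its last pose, push and grip.
It fails at once if the flask is tipped more than 0.6 rad from upright (angle between flask's own z axis and vertical above 0.6 rad).
It fails at once if a bystander is moved more than 40 mm or knocked over (distance of any of bottle_a, bottle_b, cone_flask, beaker, small_funnel, jug, wash_bottle from where it was at the start of the episode above 0.04 m or angle between any of bottle_a, bottle_b, cone_flask, beaker, small_funnel, jug, wash_bottle's own z axis and vertical above 0.5 rad).
It also fails if it takes over 67 s, if anything falls off the work surface, if the arm or the gripper's body presses on something with over 40 N, if the wrist force passes 120 N, or if a joint passes its speed limit or range.

## Working session

There is one attempt and no reset: what is moved stays moved. The work goes in short steps, Python scripts to look and compute and a shell command to move; the robot and the scene stay as the last step left them, time stands still between calls to the robot, and variables do not carry over. Pictures are saved under pics/ and viewed, about 8 in all and at most 12, crops included, and the job is handed in when it is done.

```bash
mkdir -p pics; cat > h.py <<'E'
import numpy as np, cv2
from station import readout, vision, job_done
def snap(n,save=None):
    s=vision.snapshot(n); s['img']=np.array(s['pixels'],np.uint8)
    if save: cv2.imwrite('pics/'+save,s['img'])
    return s
def ray(s,u,v):
    V=np.array(s['view']);R=V[:3,:3];c=-R.T@V[:3,3]
    return c,R.T@np.array([(u-s['cx'])/s['fx'],(v-s['cy'])/s['fy'],1.])
def onz(s,u,v,z):
    c,d=ray(s,u,v); return (c+d*(z-c[2])/d[2]).round(4)
def proj(s,p):
    V=np.array(s['view']);q=V[:3,:3]@np.array(p)+V[:3,3]
    return (s['fx']*q[0]/q[2]+s['cx'],s['fy']*q[1]/q[2]+s['cy'])
def tri(a,ua,b,ub):
    A=[];B=[]
    c1,d1=ray(a,*ua);c2,d2=ray(b,*ub)
    t=np.linalg.lstsq(np.c_[d1,-d2],c2-c1,rcond=None)[0]
    p,q=c1+d1*t[0],c2+d2*t[1]
    return ((p+q)/2).round(4),np.linalg.norm(p-q).round(4)
E
python3 - <<'E'
from h import *
for n in('top','scene'):
    s=snap(n,n+'0.png'); V=np.array(s['view']); print(n,s['fx'],s['cx'],s['cy'],(-V[:3,:3].T@V[:3,3]).round(3),V[:3,:3].round(2).tolist())
st=readout.get_state();print(st['position'],st['orientation'],st['gripper_width'],st['clock'])
E
```

```text
top 455.83532622037393 322.08636597354587 195.52862695831152 [0.317 0.003 1.385] [[-0.07, -1.0, -0.0], [-0.97, 0.07, -0.21], [0.21, -0.01, -0.98]]
scene 448.06225684609666 325.7740597186167 201.0619296013598 [1.145 0.33  1.162] [[-0.51, 0.86, 0.01], [0.73, 0.44, -0.53], [-0.45, -0.27, -0.85]]
[ 0.15078333 -0.52873447  0.25262983] [3.1321791  1.56955022 1.83919663] 0.0851040289625459 0.1
```

View pics/top0.png

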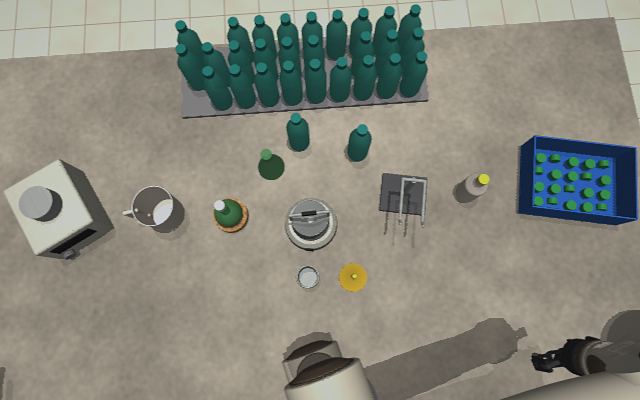

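View pics/scene0.png

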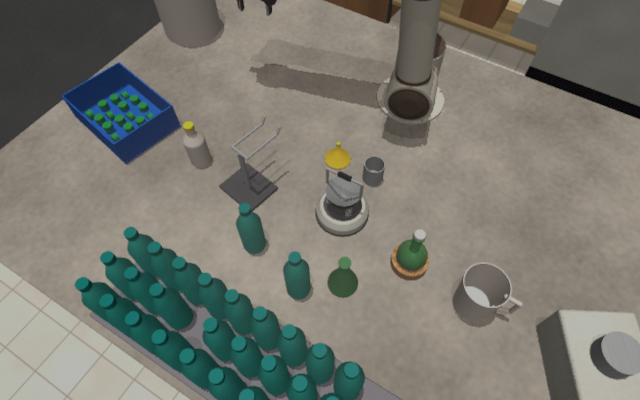

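The top view shows the mixer with the funnel at about (311,223), the stand base at (403,193) with its prongs towards the robot, and the flask in its ring at (230,213). The scene view shows the funnel grip at (344,176), the prongs at (240–275,120–158) and the stopper at (419,236). I'll zoom in for exact pixels.

```bash
python3 - <<'E'
import cv2,numpy as np
t=cv2.imread('pics/top0.png');s=cv2.imread('pics/scene0.png')
def c(im,x,y,w,h,k):return cv2.resize(im[y:y+h,x:x+w],None,fx=k,fy=k,interpolation=cv2.INTER_CUBIC)
a=np.hstack([c(t,280,190,66,66,6),c(t,370,165,66,66,6)])
b=np.hstack([c(s,310,160,66,66,6),c(s,220,110,66,66,6)])
cv2.imwrite('pics/z1.png',cv2.resize(np.vstack([a,b]),(600,600))) 
E
cat >/dev/null
```

```text
(no output)
```

View pics/z1.png

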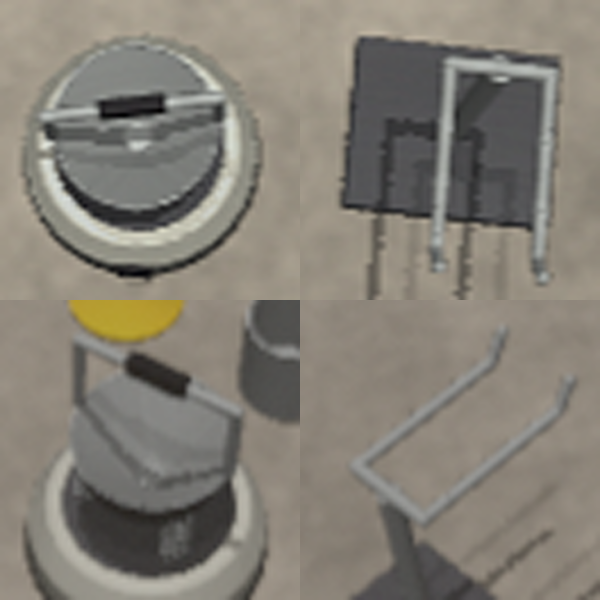

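The zoom shows the black grip at top (309.0,213.3) and scene (344.8,176.5), plus the prong corners and tips. Next I'll triangulate them, and the flask stopper and bulb.

```bash
cat > m1.py <<'E'
from h import *
t=snap('top');s=snap('scene')
for n,a,b in [('grip',(309,213.3),(344.8,176.5)),('barL',(289.2,216.4),(362.8,185.1)),('barR',(328.8,212.2),(327.2,168.8)),
 ('cornL',(403,179.5),(247.5,158)),('cornR',(425.7,180.8),(232.3,146.3)),('tipL',(400.4,222.6),(279.4,127.6)),('tipR',(423,225.7),(264.7,116.6))]:
    p,e=tri(t,a,s,b); print(n,p,e,'onz top',onz(t,*a,p[2]))
def blob(s,lo,hi,x0,y0,x1,y1):
    h=cv2.cvtColor(s['img'],cv2.COLOR_BGR2HSV); m=cv2.inRange(h,lo,hi); k=np.zeros_like(m);k[y0:y1,x0:x1]=m[y0:y1,x0:x1]
    n,l,st,c=cv2.connectedComponentsWithStats(k); i=1+np.argmax(st[1:,4]); return c[i],st[i]
W=((0,0,150),(180,60,255));G=((35,80,20),(90,255,255));O=((5,100,60),(20,255,255))
for n,c in(('stopper',W),('green',G),('cork',O)):
    a=blob(t,*c,205,190,255,240);b=blob(s,*c,385,225,436,285); print(n,a[0].round(1),a[1],b[0].round(1),b[1],tri(t,a[0],s,b[0]))
E
python3 m1.py
python3 - <<'E'
import cv2,numpy as np
t=cv2.imread('pics/top0.png');s=cv2.imread('pics/scene0.png')
c=lambda im,x,y:cv2.resize(im[y:y+60,x:x+60],None,fx=6,fy=6,interpolation=cv2.INTER_CUBIC)
cv2.imwrite('pics/z2.png',np.hstack([c(t,200,185),c(s,382,222)]))
E
```

```text
grip [0.5318 0.0286 0.1849] 0.0017 onz top [0.5321 0.0278 0.1849]
barL [0.5283 0.0819 0.1806] 0.001 onz top [0.5285 0.0814 0.1806]
barR [ 0.5318 -0.0251  0.1809] 0.0004 onz top [ 0.5318 -0.0253  0.1809]
cornL [ 0.6089 -0.2352  0.1717] 0.0007 onz top [ 0.609  -0.2355  0.1717]
cornR [ 0.5995 -0.2953  0.1743] 0.0025 onz top [ 0.6001 -0.2965  0.1743]
tipL [ 0.4872 -0.2103  0.1935] 0.0021 onz top [ 0.4876 -0.2113  0.1935]
tipR [ 0.4747 -0.2691  0.1935] 0.0012 onz top [ 0.475  -0.2697  0.1935]
stopper [228.2 213.4] [ 205  190   50   50 1516] [406.8 259.1] [ 385  225   51   60 1011] (array([0.5809, 0.27  , 0.0244]), np.float64(0.0115))
green [229.  213.8] [214 199  28  28 527] [412.2 253.4] [397 240  30  29 631] (array([0.5726, 0.2701, 0.0482]), np.float64(0.0031))
cork [235.1 219.1] [213 198  35  35 311] [406.6 267.9] [391 245  38  35 428] (array([ 0.5726,  0.2706, -0.0505]), np.float64(0.0034))
```

View pics/z2.png

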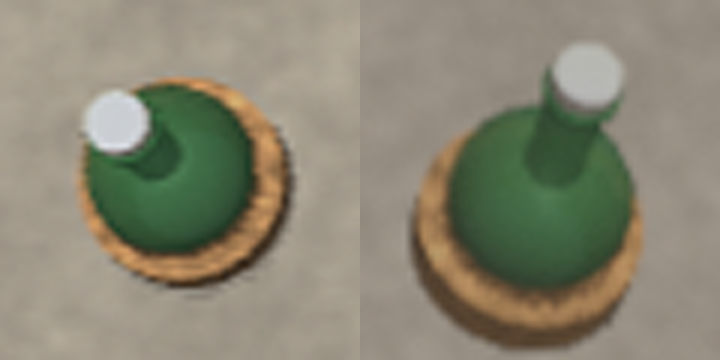

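Stopper centre reads top (219.5,205) and scene (420,234). Bulb centre reads top (228,212.8) and scene (412,254.5).

```bash
python3 - <<'E'
from h import *
from scipy.spatial.transform import Rotation as Ro
t=snap('top');s=snap('scene')
print('stop',tri(t,(219.5,205),s,(420,234)),onz(t,219.5,205,.174),onz(s,420,234,.174))
print('bulb',tri(t,(228,212.8),s,(412,254.5)),onz(t,228,212.8,.053),onz(s,412,254.5,.053))
print('grip .19',onz(t,309,213.3,.194),onz(s,344.8,176.5,.194))
for a,b in (((400.4,222.6),(279.4,127.6)),((423,225.7),(264.7,116.6))): print('tip',onz(t,*a,.2),onz(s,*b,.2))
for a,b in (((403,179.5),(247.5,158)),((425.7,180.8),(232.3,146.3))): print('corn',onz(t,*a,.184),onz(s,*b,.184))
for n,u,v,z in (('beaker',308,277,.075),('yel',353,277,.04),('botB',362,129,.205),('botA',296,117,.205),('cone',266,154,.135)): print(n,onz(t,u,v,z))
st=readout.get_state();print(Ro.from_euler('xyz',st['orientation']).as_matrix().round(3),st['clock'])
E
```

```text
stop (array([0.5759, 0.2707, 0.1685]), np.float64(0.0022)) [0.5751 0.2685 0.174 ] [0.5786 0.2721 0.174 ]
bulb (array([0.5759, 0.2718, 0.0489]), np.float64(0.0013)) [0.5753 0.2704 0.053 ] [0.5778 0.2726 0.053 ]
grip .19 [0.5305 0.0277 0.194 ] [0.5372 0.0323 0.194 ]
tip [ 0.4867 -0.2101  0.2   ] [ 0.4913 -0.2056  0.2   ]
tip [ 0.4741 -0.2682  0.2   ] [ 0.4791 -0.2645  0.2   ]
corn [ 0.6061 -0.2331  0.184 ] [ 0.6154 -0.2279  0.184 ]
corn [ 0.5978 -0.2941  0.184 ] [ 0.6045 -0.2878  0.184 ]
beaker [0.3694 0.0454 0.075 ]
yel [ 0.361  -0.0839  0.04  ]
botB [ 0.7512 -0.1331  0.205 ]
botA [0.7997 0.0448 0.205 ]
cone [0.7224 0.14   0.135 ]
[[-0.     0.962  0.274]
 [ 0.     0.274 -0.962]
 [-1.     0.    -0.   ]] 0.3
```

Heights and sizes agree with the spec: the bar is about 107 mm long, the prongs are 60 mm apart, and hang lands at about (0.524,-0.248). Moving above the funnel.

```bash
python3 -m creep '[[[1,0,0,35,0],[1,0,0,35,0],[1,21,31,0,0.074],[1,21,31,0,0.074],[1,21,31,0,0.074],[1,21,31,0,0.074],[1,21,31,0,0.074],[1,21,31,0,0.074],[1,21,31,0,0.074],[1,21,31,0,0.074],[1,21,31,0,0.074],[1,21,31,0,0.074],[1,21,31,0,0.074],[1,21,31,0,0.074],[1,21,31,0,0.074],[1,21,31,0,0.074],[1,21,31,0,0.074],[1,21,31,0,0.074],[1,21,31,0,0.074],[1,21,31,0,0.074]]]'
python3 -m creep '[[[1,0,0,0,0],[1,0,0,0,0]]]'
python3 - <<'E'
from h import *
from scipy.spatial.transform import Rotation as Ro
w=snap('wrist','w1.png');st=readout.get_state();R=Ro.from_euler('xyz',st['orientation']).as_matrix()
print(st['position'],np.arctan2(R[1,2],R[0,2]),st['joint_positions'])
h=cv2.cvtColor(w['img'],cv2.COLOR_BGR2HSV)
print('grip px predicted',proj(w,(.532,.029,.19)))
E
```

```text
clock: 2.3
position: [0.5295, 0.0306, 0.3233]
orientation: [-0.23, 1.571, -0.187]
ft_force: [0.8, -0.5, 0.5]
gripper_width: 0.0857
clock: 2.5
position: [0.5289, 0.0296, 0.3228]
orientation: [-2.962, 1.57, -2.922]
ft_force: [0.7, -0.1, -0.9]
gripper_width: 0.0854
[0.52860501 0.02895414 0.32318384] 0.038730883088856395 [ 5.48188342e-02  7.66291059e-02  3.02993635e-01  1.79771481e+00
 -1.99055454e-04  1.58688428e+00]
grip px predicted (np.float64(327.76026707952445), np.float64(195.71030008931763))
```

View pics/w1.png

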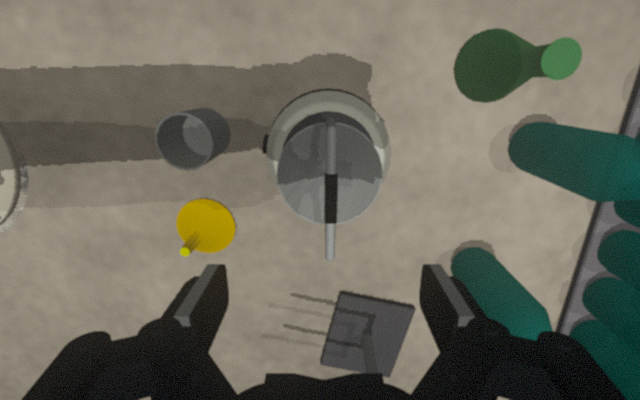

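The wrist view shows the black grip at (331,199), against a predicted (328,196), and the bar is aligned with the jaws. Descending and gripping.

```bash
python3 -m creep '[[[1,5,-2,-40,0],[1,0,0,-40,0],[1,0,0,-30,0],[1,0,0,-19,0],[1,0,0,0,0],[-1,0,0,0,0],[-1,0,0,0,0],[-1,0,0,0,0],[-1,0,0,0,0],[-1,0,0,0,0],[-1,0,0,0,0],[-1,0,0,0,0]]]'
python3 -m creep '[[[-1,0,0,0,0],[-1,0,0,0,0],[-1,0,0,0,0]]]'
```

```text
clock: 3.75
position: [0.5341, 0.0271, 0.1947]
orientation: [-0.04, 1.57, -0.001]
ft_force: [0.9, 0.8, 2.3]
gripper_width: 0.0092
clock: 4.05
position: [0.534, 0.0271, 0.1944]
orientation: [-0.016, 1.57, 0.023]
ft_force: [0.7, -0.1, 2.9]
gripper_width: 0.0086
```

```bash
python3 -m creep '[[[-1,0,0,10,0],[-1,0,0,15,0],[-1,0,0,20,0],[-1,0,0,20,0],[-1,0,0,10,0],[-1,0,0,0,0],[-1,0,0,0,0]]]'
python3 - <<'E'
from h import *
from scipy.spatial.transform import Rotation as Ro
st=readout.get_state();R=Ro.from_euler('xyz',st['orientation']).as_matrix()
print(np.arctan2(R[1,2],R[0,2]))
s=snap('scene');t=snap('top')
i=np.vstack([cv2.resize(a['img'][y:y+100,x:x+130],None,fx=3,fy=3,interpolation=cv2.INTER_CUBIC) for a,x,y in((s,280,110),(t,250,160))])
cv2.imwrite('pics/l1.png',i)
E
```

```text
clock: 4.75
position: [0.5337, 0.0271, 0.2685]
orientation: [3.107, 1.57, -3.138]
ft_force: [0.1, -0.0, -1.9]
gripper_width: 0.0091
0.03899356107221069
```

View pics/l1.png

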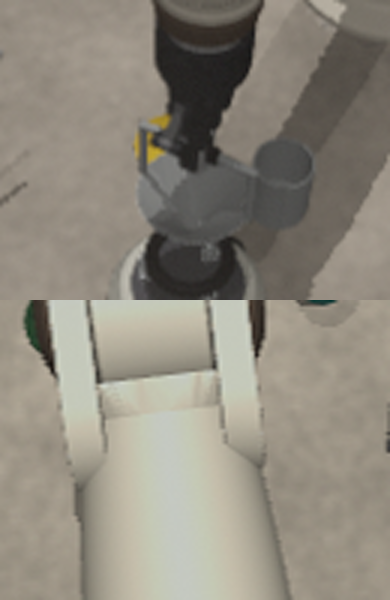

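Funnel is held upright. Moving to the entry side of the prongs.

```bash
python3 -m creep '[[[-1,-22,-18,0,-0.024],[-1,-22,-18,0,-0.024],[-1,-22,-18,0,-0.024],[-1,-22,-18,0,-0.024],[-1,-22,-18,0,-0.024],[-1,-3,-32,0,-0.024],[-1,-3,-32,0,-0.024],[-1,-3,-32,0,-0.024],[-1,-3,-32,0,-0.024],[-1,-3,-32,0,-0.024],[-1,0,0,-20,0],[-1,0,0,-20,0],[-1,0,0,-5,0],[-1,0,0,0,0],[-1,0,0,0,0]]]'
python3 - <<'E'
from h import *
from scipy.spatial.transform import Rotation as Ro
st=readout.get_state();R=Ro.from_euler('xyz',st['orientation']).as_matrix()
print(np.arctan2(R[1,2],R[0,2]))
s=snap('scene');w=snap('wrist')
i=np.hstack([cv2.resize(s['img'][60:200,190:330],(420,420),interpolation=cv2.INTER_CUBIC),cv2.resize(w['img'],None,fx=.6,fy=.6)[:240].repeat(1,0) if 0 else cv2.copyMakeBorder(cv2.resize(w['img'],(380,238)),0,182,0,0,0)])
cv2.imwrite('pics/e1.png',i)
for n,p in (('tipL',(.487,-.21,.2)),('tipR',(.474,-.269,.2)),('hang',(.524,-.248,.184))): print(n,proj(w,p))
E
```

```text
clock: 6.35
position: [0.409, -0.2228, 0.225]
orientation: [-0.315, 1.57, -0.516]
ft_force: [-0.1, -1.4, -0.9]
gripper_width: 0.0087
-0.20060387188459525
tipL (np.float64(483.8947885970884), np.float64(209.45015985280733))
tipR (np.float64(464.1643502121733), np.float64(318.53625967915974))
hang (np.float64(543.7205146505479), np.float64(251.16250072525003))
```

View pics/e1.png

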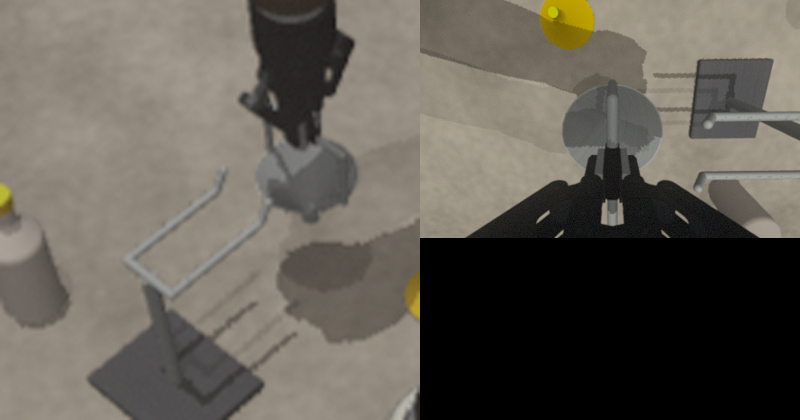

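Both tips are clear (wrist tips at about (485,205) and (471,313)), and the line of travel is centred to about 1 mm. Entering and lowering.

```bash
python3 -m creep '[[[-1,16,-3,0,0],[-1,23,-5,0,0],[-1,23,-5,0,0],[-1,23,-5,0,0],[-1,20,-4,0,0],[-1,9,-1,0,0],[-1,0,0,-10,0],[-1,0,0,-10,0],[-1,0,0,-7,0],[-1,0,0,0,0],[-1,0,0,0,0]]]'
python3 -m creep '[[[-1,0,0,-3,0],[-1,0,0,-1,0],[-1,0,0,0,0],[-1,0,0,0,0]]]'
```

```text
clock: 7.55
position: [0.5223, -0.2458, 0.1975]
orientation: [-0.507, 1.571, -0.708]
ft_force: [0.5, 0.5, -1.1]
gripper_width: 0.0089
clock: 7.95
position: [0.5228, -0.2459, 0.1934]
orientation: [-0.23, 1.571, -0.431]
ft_force: [-0.9, -1.4, -2.3]
gripper_width: 0.0088
```

```bash
python3 -m creep '[[[-1,0,0,-1.5,0],[-1,0,0,0,0],[-1,0,0,0,0]]]'
python3 -m creep '[[[-1,0,0,-1.5,0],[-1,0,0,0,0],[-1,0,0,0,0]]]'
```

```text
clock: 8.25
position: [0.5228, -0.2459, 0.1917]
orientation: [2.87, 1.571, 2.669]
ft_force: [-0.2, -0.1, -2.6]
gripper_width: 0.009
clock: 8.55
position: [0.523, -0.2459, 0.1908]
orientation: [-0.232, 1.57, -0.433]
ft_force: [-1.7, 0.4, 4.0]
gripper_width: 0.0088
```

Bar has landed on the prongs. Releasing and retreating upwards.

```bash
python3 -m creep '[[[-0.5,0,0,0,0],[0,0,0,0,0],[0,0,0,0,0],[0,0,0,0,0],[0,0,0,0,0],[0,0,0,10,0],[0,0,0,20,0],[0,0,0,30,0],[0,0,0,40,0],[0,0,0,20,0],[1,0,0,0,0],[1,0,0,0,0]]]'
python3 - <<'E'
from h import *
w=snap('wrist');s=snap('scene')
i=np.hstack([cv2.resize(s['img'][60:200,190:330],(420,420),interpolation=cv2.INTER_CUBIC),cv2.copyMakeBorder(cv2.resize(w['img'],(380,238)),0,182,0,0,0)])
cv2.imwrite('pics/r1.png',i)
E
```

```text
clock: 9.75
position: [0.523, -0.246, 0.3106]
orientation: [-0.248, 1.57, -0.449]
ft_force: [0.2, 0.2, 0.5]
gripper_width: 0.0699
```

View pics/r1.png

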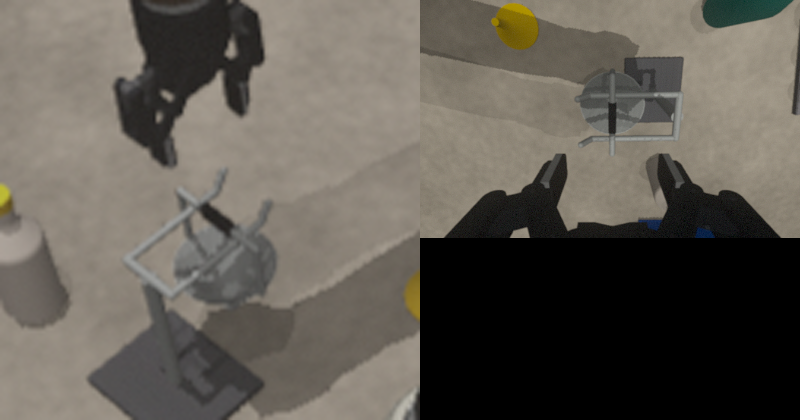

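The funnel hangs across both prongs, grip midway, untouched. Moving above the flask.

```bash
python3 -m creep '[[[1,4,20,0,0.03],[1,4,39,0,0.05],[1,4,39,0,0.05],[1,4,39,0,0.05],[1,4,39,0,0.05],[1,4,39,0,0.05],[1,4,39,0,0.05],[1,4,39,0,0.05],[1,4,39,0,0.05],[1,4,39,0,0.05],[1,4,39,0,0.05],[1,4,39,0,0.05],[1,4,39,0,0.05],[1,1,29,0,0.02],[1,0,0,-20,0],[1,0,0,0,0],[1,0,0,0,0]]]'
python3 - <<'E'
from h import *
w=snap('wrist','w2.png');s=snap('scene');st=readout.get_state();print(st['position'])
def blob(im,lo,hi,x0,y0,x1,y1):
    h=cv2.cvtColor(im,cv2.COLOR_BGR2HSV); m=cv2.inRange(h,lo,hi); k=np.zeros_like(m);k[y0:y1,x0:x1]=m[y0:y1,x0:x1]
    n,l,q,c=cv2.connectedComponentsWithStats(k); i=1+np.argmax(q[1:,4]); return c[i],q[i]
p=proj(w,(.576,.271,.174));print('pred',p,'bulb pred',proj(w,(.576,.271,.054)))
try:
    x,y=int(p[0]),int(p[1]); b=blob(w['img'],(0,0,165),(180,45,255),max(x-60,0),max(y-60,0),x+60,y+60);print(b,onz(w,*b[0],.174))
except Exception as e: print(e)
# mixer: housing & ring in scene predicted
print('ring',proj(w,(.533,.028,.105)),proj(s,(.533,.028,.105)))
E
```

```text
clock: 11.55
position: [0.5754, 0.2706, 0.2895]
orientation: [-3.105, 1.568, -2.657]
ft_force: [-0.1, -0.7, 0.2]
gripper_width: 0.0854
[0.57583551 0.27037953 0.2910075 ]
pred (np.float64(325.0532529601026), np.float64(202.05608730451922)) bulb pred (np.float64(324.77761358351165), np.float64(165.16413463042898))
(array([349.5, 251.5]), array([349, 251,   2,   2,   2], dtype=int32)) [0.611  0.2425 0.174 ]
ring (np.float64(196.84937574419968), np.float64(349.2236324233492)) (np.float64(342.8407806616307), np.float64(192.9460877881142))
```

View pics/w2.png

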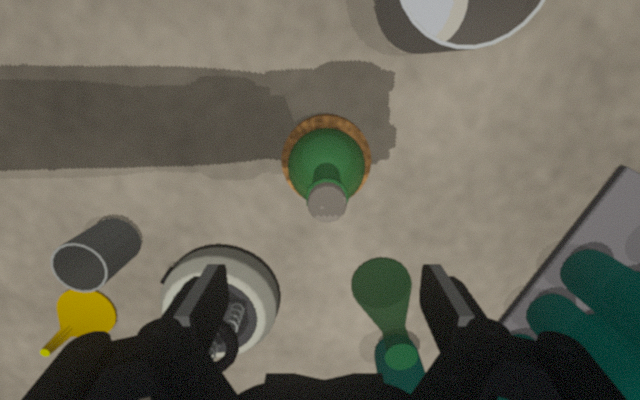

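Stopper at (327,201) against a predicted (325,202), so the alignment is good to about 1 mm. Descending on the neck and gripping.

```bash
python3 -m creep '[[[1,1,0,-35,0],[1,0,0,-40,0],[1,0,0,-40,0],[1,0,0,-25,0],[1,0,0,-15,0],[1,0,0,0,0],[-1,0,0,0,0],[-1,0,0,0,0],[-1,0,0,0,0],[-1,0,0,0,0],[-1,0,0,0,0],[-1,0,0,0,0],[-1,0,0,0,0],[-1,0,0,0,0]]]'
python3 -m creep '[[[-1,0,0,0,0],[-1,0,0,8,0],[-1,0,0,8,0],[-1,0,0,0,0],[-1,0,0,0,0]]]'
```

```text
clock: 13.05
position: [0.5775, 0.2715, 0.1366]
orientation: [0.02, 1.568, 0.469]
ft_force: [0.4, 1.4, 6.3]
gripper_width: 0.0285
clock: 13.55
position: [0.5769, 0.2711, 0.1513]
orientation: [0.353, 1.571, 0.802]
ft_force: [0.2, -1.0, -2.8]
gripper_width: 0.0283
```

```bash
python3 -m creep '[[[-1,0,0,20,0],[-1,0,0,30,0],[-1,0,0,30,0],[-1,0,0,30,0],[-1,0,0,10,0],[-1,-3,-20,0,0],[-1,-6,-34,0,0],[-1,-6,-34,0,0],[-1,-6,-34,0,0],[-1,-6,-34,0,0],[-1,-6,-34,0,0],[-1,-6,-34,0,0],[-1,-4,-20,0,0],[-1,0,0,0,0],[-1,0,0,0,0],[-1,0,0,0,0]]]'
python3 - <<'E'
from h import *
s=snap('scene');w=snap('wrist');st=readout.get_state();p=st['position'];print(p,st['ft_force'])
i=np.hstack([cv2.resize(s['img'][110:250,275:415],(420,420),interpolation=cv2.INTER_CUBIC),cv2.copyMakeBorder(cv2.resize(w['img'],(380,238)),0,182,0,0,0)])
cv2.imwrite('pics/f1.png',i)
f=lambda q:((q[0]-275)*3,(q[1]-110)*3)
o=p[2]-.003-.12
for n,z in (('bottom',o),('bulb',o+.042),('neckbase',o+.083),('grasp',p[2]-.003),('lip',o+.147),('tip',p[2]-.022)): print(n,np.round(f(proj(s,(p[0],p[1],z)))))
for z in(.105,.05): print('axis',z,np.round(f(proj(s,(.534,.0275,z)))))
E
```

```text
clock: 15.15
position: [0.5339, 0.0278, 0.2706]
orientation: [2.401, 1.57, 2.851]
ft_force: [0.4, 1.0, -2.7]
gripper_width: 0.0286
[0.53391355 0.02796082 0.27083367] [-0.09661356  0.15627593 -2.41728444]
bottom [205. 224.]
bulb [207. 197.]
neckbase [209. 170.]
grasp [211. 144.]
lip [212. 124.]
tip [210. 157.]
axis 0.105 [203. 249.]
axis 0.05 [200. 280.]
```

View pics/f1.png

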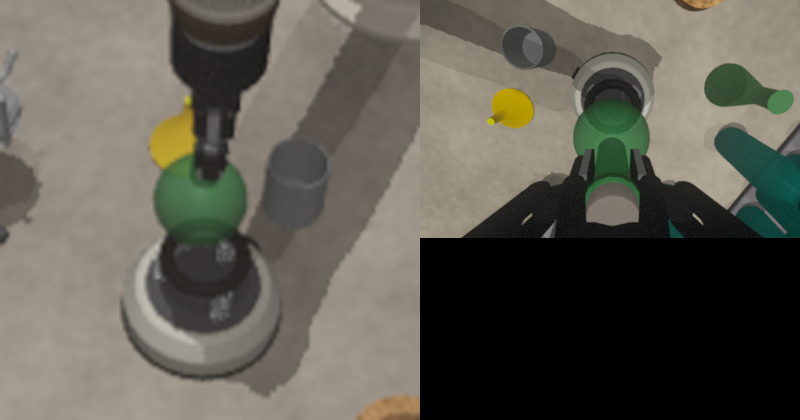

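The flask is held with the ring on axis below, but the bulb in the scene crop is at (200,199) against a predicted (207,197), so it may be slightly tilted. I'll measure it by contour fits.

```bash
cat > m2.py <<'E'
from h import *
s=snap('scene');w=snap('wrist');p=readout.get_state()['position']; print('TCP',p)
def mask(im,lo,hi,box):
    m=cv2.inRange(cv2.cvtColor(im,cv2.COLOR_BGR2HSV),lo,hi);k=np.zeros_like(m);x,y,X,Y=box;k[y:Y,x:X]=m[y:Y,x:X];return k
def big(m): return max(cv2.findContours(m,cv2.RETR_EXTERNAL,cv2.CHAIN_APPROX_NONE)[0],key=cv2.contourArea)
G=((40,70,25),(90,255,255))
def circ(c,sel):
    q=c[:,0].astype(float);q=q[sel(q)]
    for _ in range(4):
        A=np.c_[2*q,np.ones(len(q))];x=np.linalg.lstsq(A,(q**2).sum(1),rcond=None)[0];r=np.sqrt(x[2]+x[:2]@x[:2])
        d=abs(np.hypot(*(q-x[:2]).T)-r);q=q[d<max(1.,2*np.median(d))]
    return x[:2].round(1),r.round(1),len(q)
cs=big(mask(s['img'],*G,(315,140,365,205)));print('scene green bbox',cv2.boundingRect(cs)); bs=circ(cs,lambda q:(q[:,1]>cv2.boundingRect(cs)[1]+12)&(q[:,1]<cv2.boundingRect(cs)[1]+27)); print('scene bulb',bs)
cw=big(mask(w['img'],*G,(230,120,420,330)));x,y,W,H=cv2.boundingRect(cw);print('wrist bbox',x,y,W,H); bw=circ(cw,lambda q:q[:,1]<y+W*.6);print('wrist bulb',bw)
zb=p[2]-.003-.078
print('pred scene',proj(s,(p[0],p[1],zb)),'pred wrist',proj(w,(p[0],p[1],zb)))
print('tri',tri(s,bs[0],w,bw[0]),'scene onz',onz(s,*bs[0],zb),'wrist onz',onz(w,*bw[0],zb))
hm=mask(s['img'],(0,0,115),(180,75,255),(310,175,375,240))
try:
    ch=big(hm);e=cv2.fitEllipse(cv2.convexHull(ch));print('housing scene ellipse',e,'pred',proj(s,(.534,.0275,.03)))
except Exception as ex: print(ex)
E
python3 m2.py
```

```text
TCP [0.53394459 0.02781635 0.27101304]
scene green bbox (327, 161, 30, 30)
scene bulb (array([341.7, 175.9]), np.float64(14.4), 29)
wrist bbox 259 166 127 164
wrist bulb (array([322. , 229.3]), np.float64(62.9), 194)
pred scene (np.float64(343.8915068059427), np.float64(175.77613082817456)) pred wrist (np.float64(323.75035740456394), np.float64(220.10845825094196))
tri (array([0.5361, 0.0217, 0.1884]), np.float64(0.0016)) scene onz [0.5373 0.0231 0.19  ] wrist onz [0.5357 0.0215 0.19  ]
housing scene ellipse ((329.5292053222656, 210.29489135742188), (69.11821746826172, 78.05865478515625), 144.6930389404297) pred (np.float64(341.5051939192579), np.float64(206.88133916631108))
```

Both views agree: the bulb is at (0.536,0.022), about 6 mm off the TCP with a tilt of about 0.08 rad. I'll shift to compensate and check the mixer axis in the wrist view.

```bash
python3 -m creep '[[[-1,-2,6,0,0],[-1,0,0,0,0],[-1,0,0,0,0]]]'
python3 - <<'E'
from h import *
w=snap('wrist');im=w['img']
print('pred axis z.05',proj(w,(.534,.0275,.05)),'edges scale', [proj(w,(.534+d*.9,.0275+d*.43,.05))[0] for d in(-.078,.078)])
i=cv2.resize(im[60:260,200:450],None,fx=3,fy=3,interpolation=cv2.INTER_CUBIC)
cv2.imwrite('pics/w3.png',i)
for d in np.linspace(0,2*np.pi,72,endpoint=False):
    pass
E
python3 m2.py | grep -E 'tri|bulb'
```

```text
clock: 15.65
position: [0.5318, 0.0335, 0.2714]
orientation: [-0.341, 1.571, 0.108]
ft_force: [0.2, 0.2, -2.1]
gripper_width: 0.0284
pred axis z.05 (np.float64(323.0031095128574), np.float64(174.2541118644094)) edges scale [np.float64(248.56013046648064), np.float64(397.3802618139292)]
scene bulb (array([344.7, 176. ]), np.float64(14.5), 31)
wrist bulb (array([322. , 225.2]), np.float64(63.2), 197)
tri (array([0.5327, 0.0293, 0.189 ]), np.float64(0.0008)) scene onz [0.5337 0.0301 0.1903] wrist onz [0.5324 0.0294 0.1903]
```

View pics/w3.png

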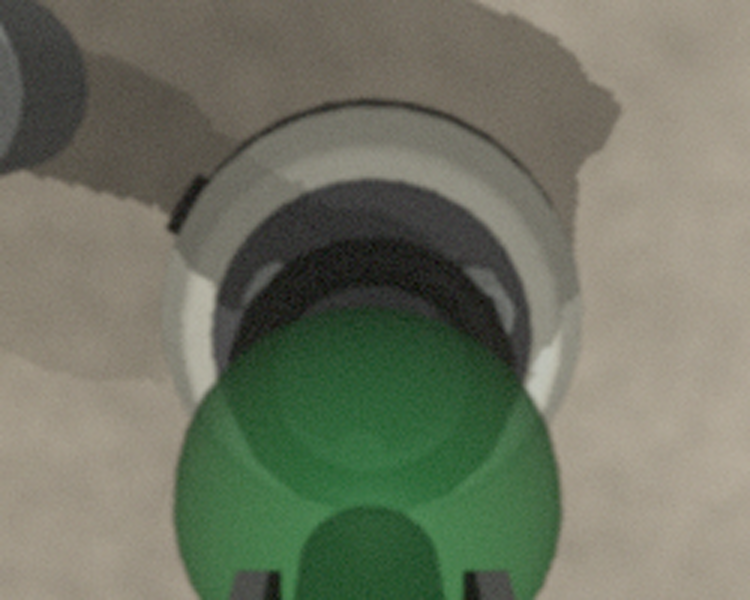

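Ring centre (seen through the glass) is at about (324.7,184), within 2 mm of the predicted axis, and the bulb is at (0.533,0.029). Lowering straight down.

```bash
python3 -m creep '[[[-1,0,0,-15,0],[-1,0,0,-20,0],[-1,0,0,-12,0],[-1,0,0,-5,0],[-1,0,0,-3,0],[-1,0,0,0,0],[-1,0,0,0,0]]]'
python3 -m creep '[[[-1,0,0,-2,0],[-1,0,0,-2,0],[-1,0,0,-2,0],[-1,0,0,0,0],[-1,0,0,0,0]]]'
python3 -m creep '[[[-1,0,0,-2,0],[-1,0,0,-2,0],[-1,0,0,-2,0],[-1,0,0,-2,0],[-1,0,0,-2,0],[-1,0,0,0,0],[-1,0,0,0,0]]]'
```

```text
clock: 16.5
position: [0.5321, 0.0331, 0.217]
orientation: [-0.366, 1.57, 0.083]
ft_force: [-0.1, 1.1, -1.8]
gripper_width: 0.0282
clock: 17.0
position: [0.5321, 0.0331, 0.2107]
orientation: [-0.402, 1.57, 0.047]
ft_force: [2.9, -1.1, 3.0]
gripper_width: 0.0282
clock: 17.7
position: [0.5321, 0.0331, 0.2005]
orientation: [-0.49, 1.57, -0.041]
ft_force: [2.4, -0.5, 5.0]
gripper_width: 0.0285
```

```bash
python3 -m creep '[[[-1,0,0,-2,0],[-1,0,0,-2,0],[-1,0,0,-2,0],[-1,0,0,-2,0],[-1,0,0,-2,0],[-1,0,0,-2,0],[-1,0,0,0,0],[-1,0,0,0,0]]]'
python3 -m creep '[[[-1,0,0,-1,0],[-1,0,0,-1,0],[-1,0,0,0,0],[-1,0,0,0,0]]]'
python3 -m creep '[[[-1,0,0,-1,0],[-1,0,0,-1,0],[-1,0,0,0,0],[-1,0,0,0,0]]]'
```

```text
clock: 18.5
position: [0.5323, 0.033, 0.1892]
orientation: [-0.523, 1.569, -0.074]
ft_force: [2.7, -1.3, 9.5]
gripper_width: 0.0288
clock: 18.9
position: [0.5324, 0.033, 0.1873]
orientation: [-0.522, 1.568, -0.073]
ft_force: [2.3, -1.0, 10.5]
gripper_width: 0.0283
clock: 19.3
position: [0.5328, 0.0329, 0.1867]
orientation: [-0.52, 1.566, -0.071]
ft_force: [0.9, -2.2, 17.7]
gripper_width: 0.0285
```

The force jump to about 18 N shows the ring is on its stop. Final check.

```bash
sed -i 's/(315,140,365,205)/(315,150,365,215)/; s/zb=.*/zb=.105/' m2.py; python3 m2.py
python3 - <<'E'
from h import *
s=snap('scene');w=snap('wrist');print(readout.get_state()['ft_force'])
cv2.imwrite('pics/fin.png',np.hstack([cv2.resize(s['img'][100:250,190:390],(480,360),interpolation=cv2.INTER_CUBIC),cv2.copyMakeBorder(cv2.resize(w['img'],(320,200)),0,160,0,0,0)]))
E
```

```text
TCP [0.53277522 0.03287645 0.18664874]
scene green bbox (329, 181, 29, 27)
scene bulb (array([343.3, 192.9]), np.float64(14.0), 39)
wrist bbox 258 160 128 170
wrist bulb (array([321.9, 224.5]), np.float64(63.5), 218)
pred scene (np.float64(344.38899431265787), np.float64(193.64787375880505)) pred wrist (np.float64(323.27297164295237), np.float64(219.2642648367718))
tri (array([0.5332, 0.0297, 0.1067]), np.float64(0.0003)) scene onz [0.5322 0.029  0.105 ] wrist onz [0.5336 0.0292 0.105 ]
housing scene ellipse ((330.4598693847656, 210.7769012451172), (68.40996551513672, 82.34192657470703), 146.6923065185547) pred (np.float64(341.5051939192579), np.float64(206.88133916631108))
[ 1.72429731 -1.54488862 16.92618738]
```

View pics/fin.png

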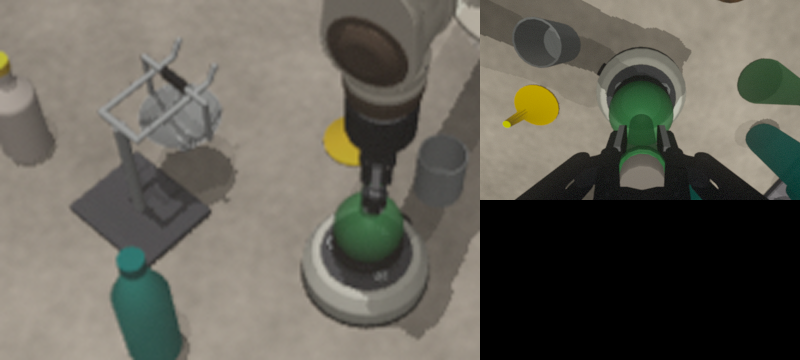

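The bulb is at z = 0.107 (0.105 expected at the stop) and on the axis, with about 17 N of push. The funnel still hangs on both prongs. Handing in.

```bash
python3 -c "
from station import job_done; print(job_done())"
```

```text
the job is handed in; nothing more can be done
None
```

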